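# Set a pump's eccentric shaft to its high spot on bench centres

### The job

The eccentric shaft of a sampling pump sits between the centres of the blue fixture. Slide the dial gauge up by its red post until the sprung plunger is pressed lightly against the brass eccentric (about 3 mm), then turn the shaft by the red crank handle, watching the plunger swing, and leave it let go with the eccentric's high spot on the plunger. Go gently: never drive the plunger hard or to the bottom of its travel, keep your fingers off the gauge and the shaft themselves, and leave the other things on the bench where they are.

Things in the scene. Friction and masses are not known exactly. Their poses are not given: they have to be found in the camera images.
- fixture: Bench-centre fixture, fixed: grey base 300 x 210 x 16 mm (x -88..212, y -110..100), two blue heads 103 mm high, 45 mm wide in x, at y 52..80 and -102..-74. Origin on the bench directly below the shaft axis; x towards the gauge (roughly away from the robot), y along the shaft towards the crank, z up. The shaft axis runs along y at height 80 mm.
- axis (a point): Point on the shaft axis (80 mm up, fixture y -20 mm) inside the brass eccentric: a disc of 28 mm diameter, 24 mm wide, centred 8 mm off the axis, so its high spot is 22 mm from the axis. It turns with the crank, clamped at an angle that differs each time and is not measured: its high spot faces the plunger at a crank angle between -0.1 and 0.75. This frame is the fixture's.
- crank (a joint): Turn of crank and shaft together, rad: 0 = crank arm straight up, positive = it leans to the fixture's +x (away from the robot), range -1.2 to 1.3; starts between -1.05 and -0.65. Friction of about 0.18 N m holds it where it is left (about 4 to 6 N at the handle).
- handle (a point): Middle of the crank handle: a red horizontal bar, 14 mm diameter, along fixture y from 90 to 150 mm, 50 mm from the shaft axis. This point: fixture y 122 mm, x = 50 sin(crank), z = 80 + 50 cos(crank) mm. Straddle or grip it from above. The crank arm (18 mm wide, fixture y 84..94 mm) ends 4 mm beyond the bar's axis.
- carriage (a joint): Slide of the gauge carriage towards the shaft (the fixture's -x), m: 0 = farthest away, range 0 to 0.045; starts at 0 to 0.008. Friction of about 10 N holds it where it is left. The plunger first meets the eccentric somewhere between 0.019 and 0.030.
- post_top (a point): Top centre of the red upright post on the carriage by which it is pulled: 14 mm diameter, standing 86 mm above the carriage, its top 126 mm above the bench, at fixture y = -20 mm and x = 170 mm minus the carriage slide. The black dial (60 mm diameter, top 91 mm above the bench) is centred 52 mm from the post's axis, towards the shaft.
- plunger (a joint): How far the plunger is pressed into the gauge, m: 0 = fully out, 0.018 = bottomed. Spring of 0.1 N/mm, with 0.6 N at 0. It slides along the fixture's x; its ball tip (red, 6 mm) bears on the eccentric at the height of the shaft axis. It is largest when the high spot faces it.
- needle (a joint): Red needle on the white dial face (26 mm long, seen from above), rad, turns clockwise from above: 0.28 rad per mm of plunger press; at 0 its tip points towards the shaft.
- plunger_tip (a point): Foremost point of the plunger's ball tip, 80 mm above the bench, at fixture y = -20 mm. While it bears on the eccentric its fixture x is the reach of the eccentric there: 22 mm at the high spot, less elsewhere.
- vial: Amber glass jar, 44 mm diameter, 75 mm tall, upright; origin under its centre. Bystander.
- fitting: Brass hose fitting, 28 mm diameter, 40 mm tall, upright; origin under its centre. Bystander.
- driver: Screwdriver lying on the bench, about 200 mm long; its x axis points along the blade. Bystander.
- mouse: White computer mouse 100 x 58 x 30 mm; origin under its centre. Bystander.
- gauge: The dial gauge on the carriage: black body 60 mm diameter with white face up (top 91 mm above the bench), its steel stem and sprung plunger towards the shaft. It moves with the carriage. Origin: on the bench, at fixture y -20 mm, x = minus the carriage slide; axes as the fixture's. Not to be handled, only its red post.
- drive: Dark steel drive plate, 36 mm diameter, 6 mm thick, inside the crank-side head; it and the crank turn together and carry the eccentric shaft. Origin on the shaft axis at fixture y 70 mm; its z axis points along the crank arm, y along the shaft. Shaft and plate are turned by the crank handle only.

How it is judged:
By the outcome, as a careful person would: the job done as asked, in the order asked, and still so for the second after the job is handed in, with the robot touching nothing.
It also fails if it takes over 72 s, if anything falls off the work surface, if the arm or the gripper's body presses on something with over 40 N, if the wrist force passes 120 N, or if a joint passes its speed limit or range.

### The arm

A 6-joint arm with a two-finger parallel gripper is mounted at the origin on the work surface. World frame = base frame: x ahead of the robot, y to its left, z up, the work surface at z = 0. Lengths are in mm, angles in rad, forces in N, time in s.
With the tool pointing down it reaches from about 325 to 750 mm from the base axis. Payload 7.6 kg.
Tool frame: the origin (TCP) lies between the finger pads; the fingertips stand tips_ahead ahead of it and the grasp point (between the pads) lies 2 mm behind it (tips_ahead is the distance from the TCP to the fingertips, in mm); z points along the fingers, y is the line along which they close (so a half turn about z gives the same grasp; the last joint's range is limited). The gripper opens to 85 mm and grips with 20 to 120 N. Pads are 22 mm wide; open, the fingers measure 114 mm over their backs; the gripper's body (76 mm by 85 mm) begins 54 mm behind the grasp point. The pads swing forward as they close: fully open they stand 13 mm farther back than shut.
Start: joints at [1.188, 0.052, 1.401, -0, 1.689, -0.07], TCP at [161.538, 499.549, 248.323] pointing down, gripper open.
Joint ranges: [-2.9, 2.9], [-0.91, 2.17], [0.12, 2.37], [-1.06, 4.2], [0.26, 2.73], [-2.93, 2.93]. Speed limits (rad/s): [2.57, 2.57, 3.01, 3.14, 3.14, 3.14].

### API

Orientations are given as a 3x3 rotation matrix whose columns are the frame's x, y, z axes.
In Python, from bench import * gives the robot as it stands.
- The arm moves only by the tool play_rows, never from a script. Its argument "steps" is a list of rows, each an object of numbers: "hand": the finger opening in mm, from 0 to 85.4; "x", "y", "z": the shift along the tool's x, y, z scaled (see below); "turn": the turn about the tool's z scaled (see below). In form: [{"hand": .., "x": .., "y": .., "z": .., "turn": ..}, ...]. A call has 1 to 8 rows; each row is the pose to reach, as a shift and turn from the pose commanded when the call began, along the tool's axes at that moment, turning the shorter way round; what a row does not reach only later rows make up. The controller multiplies each number of a shift by 1000 mm and each number of a turn by 2 pi rad. A row lasts 1/12 s, in which the tool goes at most 41.7 mm and 7.16 degrees, less where a joint would pass 70% of its speed; a pose out of reach is approached as far as the arm can. A call with a number of a shift or a turn outside -1 to 1 is refused whole. A call with a gripper value outside its range is refused whole. The fingers move at their own pace and stop on an object; "force" is the grip in N (left out, the last holds). Time passes only in rows, so rows that repeat a pose let the fingers close. It gives the time, the measured TCP pose, the force, the opening and the grip force at its end, in the units of the state.
- state(): the state, without advancing time (a new reading comes with each control period).
- get_image(name): name is "scene" or "top" or "wrist"; returns a dict with "frame" (400x640x3 uint8, red, green, blue), "vfov" (degrees; the focal length in pixels is half the picture's height over the tangent of half this angle, whatever the lens; pixels are square), "cx", "cy" (the principal point, pixels), "k1" (the pictures are not rectified: a ray, as slopes to the right and down, at radius r is drawn at 1 + k1 r^2 times it, then the intrinsics apply), "rvec" (rotation vector, rad) and "tvec" (3), from world to camera coordinates, as OpenCV has them. Camera axes: x right, y down, z forward; pixel columns grow to the right and rows downward; lengths in mm; the calibration is good to about 2 mm. A picture is of the moment at which its call begins. There is no depth.
- hand_in(): hands the job in; it is judged then, once.
The state is a dict: "time": time; "joints": joint angles; "joint_velocities": joint speeds; "tau": joint torques, N m; "tool_pos": TCP position; "orientation": TCP orientation; "wrist_force": force on the tool from outside, world axes, zero at the start; "torque": the same for the moment, N m; "gripper_width": opening from 0.0 (shut) to 1.0 (fully open); "grip_force": force on a finger pad.
Only numpy, scipy, OpenCV 4.12 (cv2) and the standard library are available. Lean on these libraries where they do the work, as an engineer would, in place of code of your own. Each camera call takes 0.05 s, during which the arm holds its last target. There are 200 camera calls.

## Working session

There is one attempt and no reset: what is moved stays moved. The work goes in short steps, Python scripts to look and compute and a tool call to move; the robot and the scene stay as the last step left them, time stands still between calls to the robot, and variables do not carry over. Pictures are saved under pics/ and viewed, at most 10 in all, crops included, and the job is handed in when it is done.

Besides the shell and the picture viewer there is one more tool, called after "Call:" as a command line: name --argument value ..., lists and objects as JSON in quotes. play_rows: Moves the arm, as the interface text tells. Its arguments: {"type":"object","properties":{"steps":{"type":"array"},"force":{"type":"number"}},"required":["steps"]}

```bash
mkdir -p pics
cat > h.py <<'E'
from bench import *
import numpy as np, cv2
def snap(name,fn,crop=None,s=1):
    im=get_image(name); f=im["frame"][:,:,::-1]
    if crop: x0,y0,x1,y1=crop; f=f[y0:y1,x0:x1]
    if s!=1: f=cv2.resize(f,None,fx=s,fy=s,interpolation=cv2.INTER_CUBIC)
    cv2.imwrite("pics/"+fn,f); return im
def cam(im):
    R=cv2.Rodrigues(np.array(im["rvec"],float))[0]; t=np.array(im["tvec"],float).ravel()
    return R,t,200/np.tan(np.radians(im["vfov"])/2)
def proj(im,P):
    R,t,f=cam(im); c=np.atleast_2d(P)@R.T+t; s=c[:,:2]/c[:,2:]
    r2=(s**2).sum(1,keepdims=True); return s*(1+im["k1"]*r2)*f+[im["cx"],im["cy"]]
def ray(im,uv):
    R,t,f=cam(im); d=(np.array(uv,float)-[im["cx"],im["cy"]])/f; s=d.copy()
    for _ in range(30): s=d/(1+im["k1"]*(s@s))
    return -R.T@t, R.T@np.array([s[0],s[1],1])
def atz(im,uv,z):
    o,d=ray(im,uv); return o+d*(z-o[2])/d[2]
E
python3 - <<'E'
from h import *
s=state(); print(s)
for n in("top","scene"):
    im=snap(n,n+"1.png"); print(n,{k:v for k,v in im.items() if k!="frame"})
    import pickle; pickle.dump(im,open(n+"1.pkl","wb"))
E
```

```text
{'time': 0.0, 'joints': array([ 1.18766399e+00,  5.28426674e-02,  1.40174962e+00,  2.30671946e-05,
        1.68861909e+00, -7.03239141e-02]), 'joint_velocities': array([ 0.00037352, -0.00135482, -0.00047606, -0.00050724, -0.00041303,
       -0.00212972]), 'tau': array([ 2.29876161e-03, -3.81653845e+01, -3.60197461e+01,  9.84006579e-05,
        6.08032642e-03, -2.58788464e-05]), 'tool_pos': array([161.43657192, 499.2627632 , 247.45676061]), 'orientation': array([[-9.51473869e-01,  3.07728915e-01, -6.26369313e-04],
       [ 3.07729522e-01,  9.51472707e-01, -1.49279846e-03],
       [ 1.36596057e-04, -1.61311105e-03, -9.99998690e-01]]), 'wrist_force': array([ 0.76668937,  0.55138179, -0.160726  ]), 'torque': array([ 0.03987812,  0.03309616, -0.02308875]), 'grip_force': 0.0, 'gripper_width': 0.9997785352689137}
top {'vfov': 49.469045731068924, 'cx': 316.988237313571, 'cy': 192.9439355211779, 'k1': -0.06286951117156436, 'rvec': array([ 2.17459077, -2.21152261,  0.08234486]), 'tvec': array([  -1.86116791,  526.9396704 , 1024.52155506])}
scene {'vfov': 43.47985883609791, 'cx': 320.89491161493453, 'cy': 202.77783134146327, 'k1': 0.01881929873907943, 'rvec': array([ 1.35457119,  2.38372475, -0.77175186]), 'tvec': array([ 297.07541994, -303.44415493, 1485.26995939])}
```

View pics/top1.png

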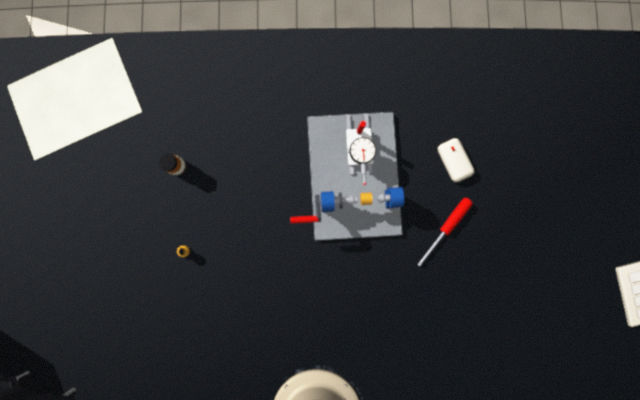

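View pics/scene1.png

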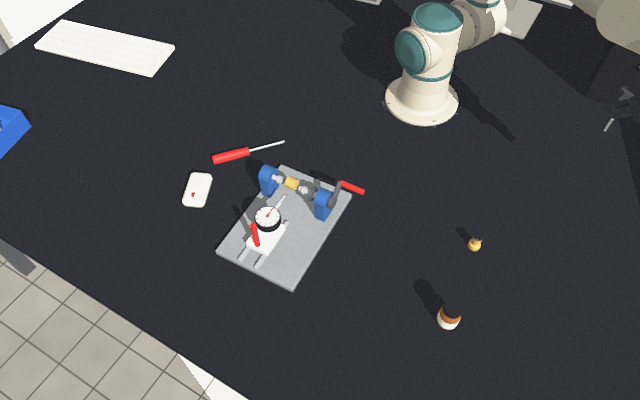

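The top view shows the fixture base from about (308,115) to (402,237), the gauge at (362,150), the post at (362,127) and the handle at (303,219). The bystanders are clear of it. I'll enlarge both views.

Run:
```python
from h import *
for n,(x0,y0,x1,y1) in(("top",(280,104,420,250)),("scene",(205,155,375,300))):
    f=cv2.imread(f"pics/{n}1.png")[y0:y1,x0:x1]
    cv2.imwrite(f"pics/{n}1c.png",cv2.resize(f,None,fx=4,fy=4,interpolation=cv2.INTER_CUBIC))
```

```text
(no output)
```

View pics/top1c.png

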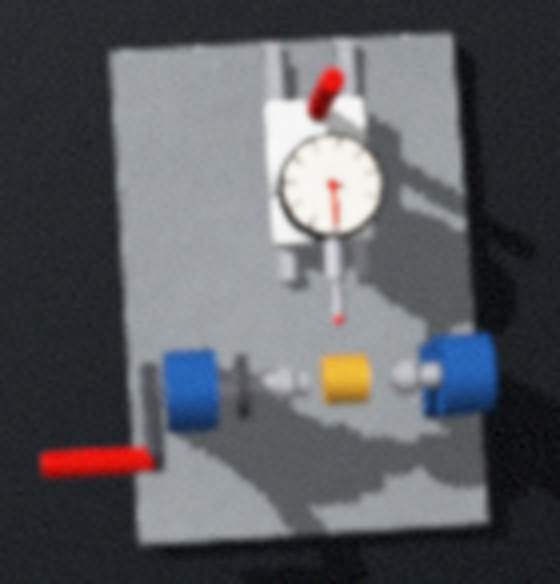

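View pics/scene1c.png

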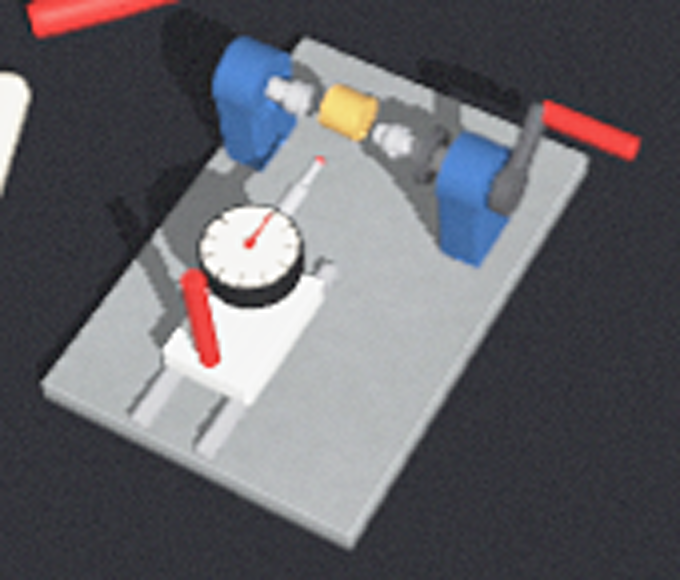

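```bash
cat > fit.py <<'E'
from h import *
import pickle
from scipy.optimize import least_squares
T=pickle.load(open("top1.pkl","rb"));S=pickle.load(open("scene1.pkl","rb"))
t=lambda u,v:np.array([u/4+280-.375,v/4+104-.375]); s=lambda u,v:np.array([u/4+205-.375,v/4+155-.375])
def W(p,P):
    c,n=np.cos(p[2]),np.sin(p[2]); P=np.atleast_2d(P); return np.c_[p[0]+c*P[:,0]-n*P[:,1],p[1]+n*P[:,0]+c*P[:,1],P[:,2]]
C=np.array([[212,100,16],[212,-110,16],[-88,-110,16],[-88,100,16.]])
ct=np.array([t(109,49),t(454,34),t(489,522),t(138,546)]); cs=np.array([s(352,542),s(42,384),s(304,39),s(588,158)])
def res(p):
    h=[50*np.sin(p[3]),150,80+50*np.cos(p[3])]; P=[170-p[4],-20,126]; k=[118-p[4],-20,91]
    A=W(p,np.vstack([C,h,P,k]))
    return np.r_[proj(T,A)-np.vstack([ct,t(42,463),t(333,78),t(333,185)]),proj(S,A)-np.vstack([cs,s(634,149),s(193,278),s(250,242)])].ravel()
if __name__=="__main__":
    r=least_squares(res,[550,-50,0,-.8,4]);p=r.x;print(p.round(4));print(r.fun.reshape(-1,2).round(1))
    np.save("p.npy",p)
    print("tip",atz(T,t(338,321),80),"in fixture x",(atz(T,t(338,321),80)-W(p,[0,-20,80])[0])[:2])
    print("post",W(p,[170-p[4],-20,126]),"handle",W(p,[50*np.sin(p[3]),122,80+50*np.cos(p[3])]))
E
python3 fit.py
```

```text
[ 5.079591e+02 -9.980840e+01  4.380000e-02 -8.252000e-01  8.393700e+00]
[[ 0.5 -0. ]
 [-0.  -1.1]
 [ 0.4 -0.1]
 [ 0.7 -0.6]
 [ 0.5 -0.3]
 [ 0.3  0.1]
 [ 0.1 -0.4]
 [-0.2 -0.8]
 [-0.1  0. ]
 [ 0.7 -0.7]
 [ 0.8 -0.5]
 [ 0.7  0.4]
 [ 0.7  0.1]
 [ 0.7  0.6]]
tip [ 541.53387926 -117.01730685   80.        ] in fixture x [32.6999151   2.77191282]
post [[ 670.28561077 -112.71986647  126.        ]] handle [[465.92277182  20.46792073 113.91996671]]
```

The fit is sub-pixel and the slide comes out at about 8 mm, so it agrees with the ranges given. Next I'll check the `tips_ahead` value, then move to the post with tool y along fixture x.

Call:
play_rows --steps '[{"hand":50,"x":-0.24,"y":-0.15,"z":0,"turn":0.1933},{"hand":50,"x":-0.6725,"y":-0.4256,"z":0.048,"turn":0.1933},{"hand":50,"x":-0.6725,"y":-0.4256,"z":0.048,"turn":0.1933},{"hand":50,"x":-0.6725,"y":-0.4256,"z":0.048,"turn":0.1933},{"hand":50,"x":-0.6725,"y":-0.4256,"z":0.048,"turn":0.1933},{"hand":50,"x":-0.6725,"y":-0.4256,"z":0.048,"turn":0.1933},{"hand":50,"x":-0.6725,"y":-0.4256,"z":0.048,"turn":0.1933},{"hand":50,"x":-0.6725,"y":-0.4256,"z":0.048,"turn":0.1933}]'

```text
time: 0.77
tool_pos: [375.1, 241.9, 229.5]
orientation: [[-0.249, 0.968, -0.0], [0.968, 0.249, 0.0], [0.0, -0.0, -1.0]]
wrist_force: [0.6, 0.9, -0.6]
gripper_width: 0.585
grip_force: 0.0
```

```bash
python3 go.py 670.3 -112.7 200
```

```text
shift/1000 [-0.417   0.1974  0.0294] turn 0.0331
```

Call:
play_rows --steps '[{"hand":50,"x":-0.417,"y":0.1974,"z":0.0294,"turn":0.0331},{"hand":50,"x":-0.417,"y":0.1974,"z":0.0294,"turn":0.0331},{"hand":50,"x":-0.417,"y":0.1974,"z":0.0294,"turn":0.0331},{"hand":50,"x":-0.417,"y":0.1974,"z":0.0294,"turn":0.0331},{"hand":50,"x":-0.417,"y":0.1974,"z":0.0294,"turn":0.0331},{"hand":50,"x":-0.417,"y":0.1974,"z":0.0294,"turn":0.0331},{"hand":50,"x":-0.417,"y":0.1974,"z":0.0294,"turn":0.0331},{"hand":50,"x":-0.417,"y":0.1974,"z":0.0294,"turn":0.0331}]'

```text
time: 1.43
tool_pos: [589.6, -12.5, 207.9]
orientation: [[-0.05, 0.999, -0.001], [0.999, 0.05, 0.0], [0.0, -0.001, -1.0]]
wrist_force: [0.9, 0.5, 0.6]
gripper_width: 0.586
grip_force: 0.0
```

Call:
play_rows --steps '[{"hand":50,"x":-0.09,"y":0.042,"z":0.007,"turn":0},{"hand":50,"x":-0.09,"y":0.042,"z":0.007,"turn":0},{"hand":50,"x":-0.09,"y":0.042,"z":0.007,"turn":0},{"hand":50,"x":-0.09,"y":0.042,"z":0.007,"turn":0}]'

```text
time: 1.77
tool_pos: [635.5, -102.3, 199.3]
orientation: [[-0.045, 0.999, -0.003], [0.999, 0.045, -0.0], [0.0, -0.003, -1.0]]
wrist_force: [-1.0, 0.5, -0.9]
gripper_width: 0.584
grip_force: 0.0
```

```bash
python3 go.py 670.3 -112.7 200; python3 -c "
from h import *
import pickle
im=snap('wrist','w1.png');pickle.dump(im,open('w1.pkl','wb'))"
```

```text
shift/1000 [-0.012   0.0343 -0.0008] turn 0.0003
```

View pics/w1.png

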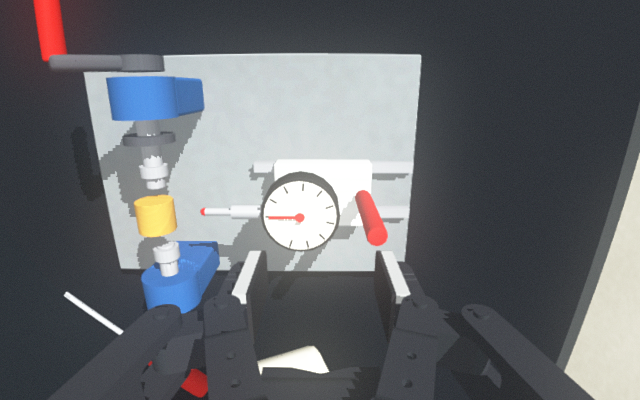

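The wrist view is excellent: post top at (375,233), dial centre (299,217), plunger tip (201,212), brass eccentric at (156,215). I'll refine the fit with it.

```bash
python3 - <<'E'
from h import *
import pickle
from fit import W
im=pickle.load(open("w1.pkl","rb"));p=np.load("p.npy")
for n,uv,z in(("post",(375,233),126),("dial",(299,217),91),("tip",(201,212),80),("ecc",(156,215),88),("c1",(419,55),16),("c2",(120,270),16),("c3",(405,272),16)):
    q=atz(im,uv,z);d=q-[p[0],p[1],0];c,s=np.cos(p[2]),np.sin(p[2]);print(n,q.round(1),(c*d[0]+s*d[1]).round(1),(-s*d[0]+c*d[1]).round(1))
E
python3 go.py 670.3 -112.7 124
```

```text
post [ 670.1 -109.5  126. ] 161.6 -16.7
dial [ 619.6 -114.6   91. ] 110.9 -19.6
tip [ 542.8 -118.4   80. ] 34.0 -20.1
ecc [ 510.6 -119.4   88. ] 1.8 -19.7
c1 [713.9   8.5  16. ] 210.4 99.2
c2 [ 426.3 -214.2   16. ] -86.6 -110.7
c3 [ 726.9 -200.5   16. ] 214.4 -110.2
shift/1000 [-0.0143  0.0347  0.0758] turn 0.0006
```

Call:
play_rows --steps '[{"hand":50,"x":-0.012,"y":0.0345,"z":0.0,"turn":0},{"hand":50,"x":-0.012,"y":0.0345,"z":0.0,"turn":0},{"hand":50,"x":-0.012,"y":0.0345,"z":0.02,"turn":0},{"hand":50,"x":-0.012,"y":0.0345,"z":0.04,"turn":0},{"hand":50,"x":-0.012,"y":0.0345,"z":0.05,"turn":0},{"hand":50,"x":-0.012,"y":0.0345,"z":0.05,"turn":0}]'

```text
time: 2.32
tool_pos: [668.9, -107.2, 148.6]
orientation: [[-0.051, 0.999, -0.005], [0.999, 0.051, 0.001], [0.002, -0.005, -1.0]]
wrist_force: [1.1, -0.1, -0.6]
gripper_width: 0.583
grip_force: 0.0
```

```bash
python3 go.py 670.2 -111.5 120
```

```text
shift/1000 [-0.0044  0.0012  0.0285] turn 0.0012
```

Call:
play_rows --steps '[{"hand":50,"x":-0.0044,"y":0.001,"z":0.01,"turn":0.001},{"hand":50,"x":-0.0044,"y":0.001,"z":0.02,"turn":0.001},{"hand":50,"x":-0.0044,"y":0.001,"z":0.028,"turn":0.001},{"hand":50,"x":-0.0044,"y":0.001,"z":0.028,"turn":0.001}]'

```text
time: 2.65
tool_pos: [670.6, -112.9, 121.4]
orientation: [[-0.044, 0.999, -0.003], [0.999, 0.044, 0.001], [0.001, -0.003, -1.0]]
wrist_force: [0.4, 0.2, -0.7]
gripper_width: 0.585
grip_force: 0.0
```

```bash
python3 go.py 670.2 -111.5 120
```

```text
shift/1000 [ 0.0014 -0.0004  0.0014] turn -0.0
```

Good. I'll close gently on the post.

Call:
play_rows --force 20 --steps '[{"hand":30,"z":0},{"hand":25,"z":0},{"hand":20,"z":0},{"hand":16,"z":0},{"hand":13,"z":0},{"hand":12,"z":0},{"hand":12,"z":0},{"hand":12,"z":0}]'

```text
$.steps[0]: bad value
```

```bash
cat > wd.py <<'E'
from h import *
# needle angle & tip/ecc/post from wrist image, given fixture pose p
import sys,pickle
im=snap('wrist',sys.argv[1]);pickle.dump(im,open('w.pkl','wb'))
s=state();print(s["time"],s["tool_pos"].round(1),s["wrist_force"].round(1),s["gripper_width"],s["grip_force"])
E
python3 wd.py w2.png
```

```text
2.7 [ 670.9 -112.9  122.4] [-0.5  0.1 -0.1] 0.5902535594903067 0.0
```

View pics/w2.png

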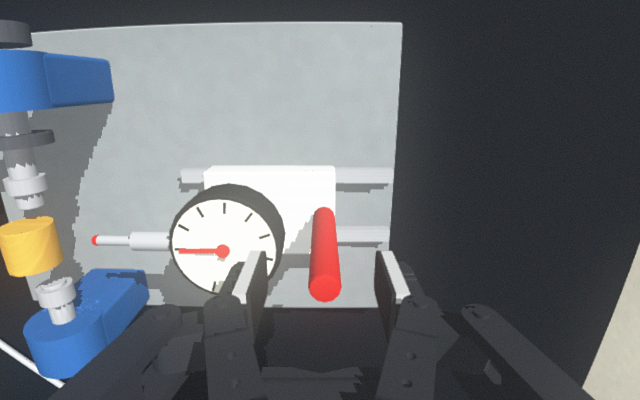

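The post is centred between the open pads, and the needle hub is at (222,251) pointing to the shaft, so 0 mm pressed. Every row needs all its keys, so I'll close again with them filled in.

Call:
play_rows --force 20 --steps '[{"hand":30,"x":0,"y":0,"z":0,"turn":0},{"hand":24,"x":0,"y":0,"z":0,"turn":0},{"hand":20,"x":0,"y":0,"z":0,"turn":0},{"hand":17,"x":0,"y":0,"z":0,"turn":0},{"hand":14,"x":0,"y":0,"z":0,"turn":0},{"hand":12,"x":0,"y":0,"z":0,"turn":0},{"hand":12,"x":0,"y":0,"z":0,"turn":0},{"hand":12,"x":0,"y":0,"z":0,"turn":0}]'

```text
time: 3.37
tool_pos: [672.2, -113.0, 124.2]
orientation: [[-0.044, 0.999, 0.002], [0.999, 0.044, -0.0], [-0.0, 0.002, -1.0]]
wrist_force: [6.2, -0.1, -0.5]
gripper_width: 0.154
grip_force: 19.7
```

Call:
play_rows --steps '[{"hand":12,"x":0,"y":-0.002,"z":0,"turn":0},{"hand":12,"x":0,"y":-0.004,"z":0,"turn":0},{"hand":12,"x":0,"y":-0.006,"z":0,"turn":0},{"hand":12,"x":0,"y":-0.008,"z":0,"turn":0},{"hand":12,"x":0,"y":-0.01,"z":0,"turn":0},{"hand":12,"x":0,"y":-0.012,"z":0,"turn":0},{"hand":12,"x":0,"y":-0.013,"z":0,"turn":0},{"hand":12,"x":0,"y":-0.013,"z":0,"turn":0}]'

```text
time: 4.03
tool_pos: [659.7, -113.5, 124.2]
orientation: [[-0.044, 0.999, 0.004], [0.999, 0.044, -0.0], [-0.0, 0.004, -1.0]]
wrist_force: [9.2, -0.1, -1.0]
gripper_width: 0.15
grip_force: 19.7
```

```bash
cat > nd.py <<'E'
from h import *
from fit import W
def needle(im,slide,p=np.load("p.npy"),dbg=0):
    """needle angle (clockwise from above, 0 = towards -x fixture) from red pixels of the face"""
    f=im["frame"].astype(int); red=(f[...,0]>130)&(f[...,1]<90)&(f[...,2]<90)
    c0=W(p,[118-slide,-20,91])[0]; v,u=np.nonzero(red)
    Q=np.array([atz(im,(a,b),91) for a,b in zip(u,v) if abs(proj(im,c0)[0]-[a,b]).max()<120]).reshape(-1,3)
    d=Q[:,:2]-c0[:2]; c,s=np.cos(p[2]),np.sin(p[2]); d=np.c_[c*d[:,0]+s*d[:,1],-s*d[:,0]+c*d[:,1]]
    d=d[np.hypot(*d.T)<31]
    # hub = densest blob: centre of largest inscribed disc
    m=np.zeros((140,140),np.uint8); 
    for a,b in d: m[int(round(b*2))+70,int(round(a*2))+70]=1
    m=cv2.morphologyEx(m,cv2.MORPH_CLOSE,np.ones((3,3)));D=cv2.distanceTransform(m,cv2.DIST_L2,5);i=np.argwhere(D>D.max()*.85).mean(0)
    hub=np.array([(i[1]-70)/2,(i[0]-70)/2]); e=d-hub; r=np.hypot(*e.T); k=e[(r>9)&(r<29)]
    a=np.arctan2(k[:,1].mean(),-k[:,0].mean()) # clockwise from above: -x -> +y
    return a, hub.round(1), len(k), r.max().round(1)
if __name__=="__main__":
    import sys
    s=state(); p=np.load("p.npy"); slide=float(sys.argv[1]) 
    print(s["time"],s["tool_pos"].round(1),s["wrist_force"].round(1),round(s["grip_force"],1))
    for n in ("wrist","top"):
        im=snap(n,sys.argv[2]+n+".png"); a=needle(im,slide); print(n,a,"press mm",round((a[0])/.28,2))
E
python3 nd.py 19.7 a
```

```text
4.0333 [ 659.7 -113.5  124.2] [ 9.2 -0.1 -1. ] 19.7
wrist (np.float64(-3.114113982077362), array([-13.5,   0.2]), 25, np.float64(16.9)) press mm -11.12nd.py:13: RuntimeWarning: Mean of empty slice.
  m=cv2.morphologyEx(m,cv2.MORPH_CLOSE,np.ones((3,3)));D=cv2.distanceTransform(m,cv2.DIST_L2,5);i=np.argwhere(D>D.max()*.85).mean(0)
  ret = um.true_divide(
nd.py:15: RuntimeWarning: Mean of empty slice.
  a=np.arctan2(k[:,1].mean(),-k[:,0].mean()) # clockwise from above: -x -> +y
  ret = ret.dtype.type(ret / rcount)
Traceback (most recent call last):
  File "nd.py", line 22, in <module>
    im=snap(n,sys.argv[2]+n+".png"); a=needle(im,slide); print(n,a,"press mm",round((a[0])/.28,2))
                                       ~~~~~~^^^^^^^^^^
  File "nd.py", line 16, in needle
    return a, hub.round(1), len(k), r.max().round(1)
                                    ~~~~~^^
ValueError: zero-size array to reduction operation maximum which has no identity
```

View pics/awrist.png

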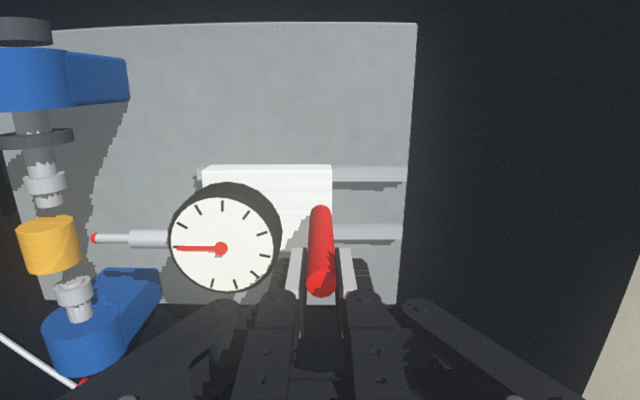

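Needle still at zero with hub (221,248). The ball tip at (91,238) is roughly 6 mm short of the eccentric edge at (79,240). I'll make the needle reader more robust with a redness-weighted line direction.

```bash
cat > nd.py <<'E'
from h import *
from fit import W
import pickle,sys
def needle(im,slide,p=np.load("p.npy"),sh=(0,0)):
    """needle angle (clockwise from above, 0 = towards fixture -x): weighted line fit of redness on the plane z=91"""
    f=im["frame"].astype(float); w=np.clip(f[...,0]-np.maximum(f[...,1],f[...,2])-25,0,None)
    c0=W(p,[118-slide,-20,91])[0]; u0,v0=proj(im,c0)[0]
    I=[(u,v) for v,u in np.argwhere(w>0) if np.hypot(u-u0,v-v0)<100]
    d=np.array([atz(im,q,91)[:2]-c0[:2] for q in I]); c,s=np.cos(p[2]),np.sin(p[2]); d=np.c_[d@[c,s],d@[-s,c]]
    w=np.array([w[v,u] for u,v in I]); k=np.hypot(*(d-np.array(sh)).T)<29; d,w=d[k],w[k]
    m=np.average(d,axis=0,weights=w); l,V=np.linalg.eigh(np.cov(d.T,aweights=w)); e=V[:,1]
    if e@(m-np.array(sh))<0: e=-e
    return np.arctan2(e[1],-e[0]), m.round(1), k.sum(), np.sqrt(l).round(1)
def read(slide,names,save=None):
    out=[]
    for n in names:
        im=snap(n,(save or "tmp")+n+".png"); pickle.dump(im,open("last_"+n+".pkl","wb"))
        try: a=needle(im,slide); out.append(a[0]/.28); print(n,"mm",round(a[0]/.28,2),*a)
        except Exception as x: print(n,x)
    return out
if __name__=="__main__":
    s=state(); print(s["time"],s["tool_pos"].round(1),s["wrist_force"].round(1),round(s["grip_force"],1))
    read(float(sys.argv[1]),sys.argv[2].split(","))
E
python3 nd.py 19 wrist,top,scene
```

```text
4.1333 [ 659.7 -113.5  124.3] [ 8.1 -0.6 -0.3] 19.7
wrist mm -0.0 -0.0013149170313060108 [-7.6  0.2] 349 [1.4 7.9]
top mm -10.43 -2.919485190494587 [ 0.3 -0.1] 7 [1.3 1.8]
scene mm -0.0 -0.0005305697093300473 [-7.5 -2.3] 22 [1.4 7.6]
```

Call:
play_rows --steps '[{"hand":12,"x":0,"y":-0.001,"z":0,"turn":0},{"hand":12,"x":0,"y":-0.002,"z":0,"turn":0},{"hand":12,"x":0,"y":-0.003,"z":0,"turn":0},{"hand":12,"x":0,"y":-0.004,"z":0,"turn":0},{"hand":12,"x":0,"y":-0.005,"z":0,"turn":0},{"hand":12,"x":0,"y":-0.005,"z":0,"turn":0}]'

```text
time: 4.78
tool_pos: [654.8, -113.7, 124.2]
orientation: [[-0.044, 0.999, 0.004], [0.999, 0.044, -0.0], [-0.0, 0.004, -1.0]]
wrist_force: [8.8, -0.4, -0.3]
gripper_width: 0.153
grip_force: 19.7
```

```bash
sed -i 's/-25,0,None/-(25 if f.shape and im.get("n")!="top" else 8),0,None/; s/im=snap(n,(save or "tmp")+n+".png");/im=snap(n,(save or "tmp")+n+".png"); im["n"]=n;/' nd.py; python3 nd.py 24 wrist,top,scene
```

```text
4.7833 [ 654.8 -113.7  124.2] [ 8.8 -0.4 -0.3] 19.7
wrist mm 0.0 0.0010071064873794324 [-7.4  0.2] 350 [1.4 7.8]
top mm -3.3 -0.9238641757698393 [-7. -2.] 195 [ 6.4 10.5]
scene mm 0.01 0.004112801163775116 [-6.9 -2.3] 21 [1.4 7.6]
```

Call:
play_rows --steps '[{"hand":12,"x":0,"y":-0.001,"z":0,"turn":0},{"hand":12,"x":0,"y":-0.002,"z":0,"turn":0},{"hand":12,"x":0,"y":-0.003,"z":0,"turn":0},{"hand":12,"x":0,"y":-0.003,"z":0,"turn":0}]'

```text
time: 5.27
tool_pos: [651.9, -113.9, 124.3]
orientation: [[-0.044, 0.999, 0.005], [0.999, 0.044, -0.0], [-0.001, 0.005, -1.0]]
wrist_force: [9.7, -0.8, -2.0]
gripper_width: 0.152
grip_force: 19.7
```

```bash
python3 nd.py 27 wrist,scene
```

```text
5.2667 [ 651.9 -113.9  124.3] [ 9.7 -0.8 -2. ] 19.7
wrist mm 0.52 0.1463263337776512 [-7.4  1.3] 381 [1.4 7.9]
scene mm 0.44 0.12244458124161928 [-8.2 -1.2] 22 [1.3 8. ]
```

Call:
play_rows --steps '[{"hand":12,"x":0,"y":-0.0007,"z":0,"turn":0},{"hand":12,"x":0,"y":-0.0014,"z":0,"turn":0},{"hand":12,"x":0,"y":-0.002,"z":0,"turn":0},{"hand":12,"x":0,"y":-0.0025,"z":0,"turn":0},{"hand":12,"x":0,"y":-0.0025,"z":0,"turn":0}]'

```text
time: 5.78
tool_pos: [649.5, -114.0, 124.2]
orientation: [[-0.044, 0.999, 0.005], [0.999, 0.044, -0.0], [-0.001, 0.005, -1.0]]
wrist_force: [10.6, -0.4, -2.7]
gripper_width: 0.15
grip_force: 19.7
```

```bash
python3 nd.py 29.5 wrist,scene
```

```text
5.7833 [ 649.5 -114.   124.2] [10.6 -0.4 -2.7] 19.7
wrist mm 2.86 0.7997702350989873 [-5.2  5.6] 394 [1.4 7.9]
scene mm 2.72 0.7616420475275918 [-6.   2.7] 22 [1.5 7.8]
```

Call:
play_rows --steps '[{"hand":20,"x":0,"y":0,"z":0,"turn":0},{"hand":30,"x":0,"y":0,"z":0,"turn":0},{"hand":40,"x":0,"y":0,"z":0,"turn":0},{"hand":45,"x":0,"y":0,"z":0,"turn":0},{"hand":45,"x":0,"y":0,"z":0,"turn":0}]'

```text
time: 6.3
tool_pos: [647.8, -114.0, 123.4]
orientation: [[-0.044, 0.999, -0.001], [0.999, 0.044, 0.0], [0.0, -0.001, -1.0]]
wrist_force: [0.6, 0.3, 0.1]
gripper_width: 0.529
grip_force: 0.0
```

```bash
python3 nd.py 29.5 wrist,scene
```

```text
6.3 [ 647.8 -114.   123.4] [0.6 0.3 0.1] 0.0
wrist mm 2.83 0.7929103720467995 [-5.2  5.4] 383 [1.4 7.9]
scene mm 2.72 0.7628259484443596 [-5.8  2.4] 23 [1.5 7.8]
```

The carriage held at 2.8 mm. Now to the handle.

Call:
play_rows --steps '[{"hand":45,"x":0,"y":0,"z":-0.03,"turn":0},{"hand":45,"x":0,"y":0,"z":-0.06,"turn":0},{"hand":45,"x":0,"y":0,"z":-0.08,"turn":0},{"hand":45,"x":0,"y":0,"z":-0.08,"turn":0}]'

```text
time: 6.73
tool_pos: [649.7, -114.4, 210.2]
orientation: [[-0.044, 0.999, 0.009], [0.999, 0.044, -0.002], [-0.003, 0.009, -1.0]]
wrist_force: [0.1, -0.2, 0.0]
gripper_width: 0.531
grip_force: 0.0
```

```bash
python3 go.py 465.9 20.5 190
```

```text
shift/1000 [ 0.1429 -0.1779  0.0181] turn 0.0
```

Call:
play_rows --steps '[{"hand":45,"x":0.1429,"y":-0.1779,"z":0.015,"turn":0},{"hand":45,"x":0.1429,"y":-0.1779,"z":0.015,"turn":0},{"hand":45,"x":0.1429,"y":-0.1779,"z":0.015,"turn":0},{"hand":45,"x":0.1429,"y":-0.1779,"z":0.015,"turn":0},{"hand":45,"x":0.1429,"y":-0.1779,"z":0.015,"turn":0},{"hand":45,"x":0.1429,"y":-0.1779,"z":0.015,"turn":0},{"hand":45,"x":0.1429,"y":-0.1779,"z":0.015,"turn":0},{"hand":45,"x":0.1429,"y":-0.1779,"z":0.015,"turn":0}]'

```text
time: 7.4
tool_pos: [463.6, 21.4, 188.6]
orientation: [[-0.045, 0.999, 0.001], [0.999, 0.045, -0.0], [-0.0, 0.001, -1.0]]
wrist_force: [-0.4, -0.5, -0.4]
gripper_width: 0.533
grip_force: 0.0
```

```bash
python3 nd.py 29 scene,wrist; cp tmpwrist.png pics/h1.png 2>/dev/null; cp pics/tmpwrist.png pics/h1.png;  python3 go.py 465.9 20.5 113
```

```text
7.4 [463.6  21.4 188.6] [-0.4 -0.5 -0.4] 0.0
scene mm 2.7 0.756707604223654 [-6.2  2.4] 20 [1.5 7.8]
wrist Weights sum to zero, can't be normalized
shift/1000 [-0.0001  0.0013  0.0756] turn -0.0001
```

View pics/h1.png

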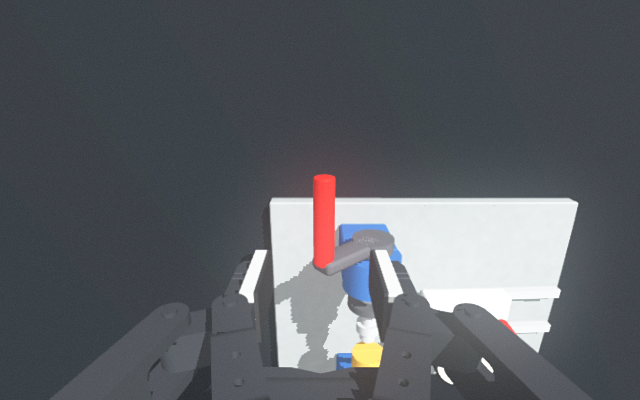

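The bar lies between the pads, from (324,178) to (324,265), with the pads centred on column 320. I'll check it in world coordinates.

Run:
```python
from h import *
import pickle
im=pickle.load(open("last_wrist.pkl","rb"));p=np.load("p.npy");c,s=np.cos(p[2]),np.sin(p[2])
for uv,z in(((324,178),120),((324,265),120)):
    q=atz(im,uv,z);d=q-[p[0],p[1],0];print(q.round(1),(c*d[0]+s*d[1]).round(1),(-s*d[0]+c*d[1]).round(1))
```

```text
[464.7  49.6 120. ] -36.6 151.2
[467.5  -8.2 120. ] -36.4 93.3
```

Call:
play_rows --steps '[{"hand":45,"x":0,"y":0.0013,"z":0.03,"turn":0},{"hand":45,"x":0,"y":0.0013,"z":0.055,"turn":0},{"hand":45,"x":0,"y":0.0013,"z":0.0745,"turn":0},{"hand":45,"x":0,"y":0.0013,"z":0.0745,"turn":0},{"hand":35,"x":0,"y":0.0013,"z":0.0745,"turn":0}]'

```text
time: 7.92
tool_pos: [465.4, 20.5, 113.4]
orientation: [[-0.043, 0.999, -0.002], [0.999, 0.043, 0.0], [0.0, -0.002, -1.0]]
wrist_force: [0.3, 0.7, 1.7]
gripper_width: 0.417
grip_force: 0.0
```

Call:
play_rows --force 20 --steps '[{"hand":26,"x":0,"y":0,"z":0,"turn":0},{"hand":22,"x":0,"y":0,"z":0,"turn":0},{"hand":18,"x":0,"y":0,"z":0,"turn":0},{"hand":15,"x":0,"y":0,"z":0,"turn":0},{"hand":12,"x":0,"y":0,"z":0,"turn":0},{"hand":12,"x":0,"y":0,"z":0,"turn":0},{"hand":12,"x":0,"y":0,"z":0,"turn":0}]'

```text
time: 8.5
tool_pos: [466.0, 21.0, 114.9]
orientation: [[-0.044, 0.999, 0.002], [0.999, 0.044, -0.0], [-0.0, 0.002, -1.0]]
wrist_force: [1.3, -0.1, 2.6]
gripper_width: 0.151
grip_force: 19.9
```

```bash
cat > sw.py <<'E'
from nd import *
import json,os
# record (crank from TCP, press) and print planned circle shifts; tool y = +fixture x, tool z = down
s=state(); p=np.load("p.npy"); c,n=np.cos(p[2]),np.sin(p[2]); d=s["tool_pos"]-[p[0],p[1],0]; fx=c*d[0]+n*d[1]; fy=-n*d[0]+c*d[1]
print(s["time"],"fx",fx.round(1),"fy",fy.round(1),"z",s["tool_pos"][2].round(1),"F",s["wrist_force"].round(1),"grip",round(s["grip_force"],1),"asin",np.arcsin(fx/50).round(3))
r=read(29.2,["scene","top"])
L=json.load(open("sw.json")) if os.path.exists("sw.json") else []
L.append([float(fx),float(s["tool_pos"][2]),r]); json.dump(L,open("sw.json","w"))
E
python3 sw.py
```

```text
8.5 fx -36.7 fy 122.5 z 114.9 F [ 1.3 -0.1  2.6] grip 19.9 asin -0.823
scene mm 2.61 0.7308675161581224 [-6.1  2.1] 22 [1.5 7.7]
top mm 2.64 0.7397603642872476 [-7.4  5.1] 52 [1.8 8.2]
```

Gripped, with crank at about −0.82 and press reading 2.6–2.7. I'll turn it in 0.2 rad steps with a reading at each.

Call:
play_rows --steps '[{"hand":12,"x":0,"y":0.0026,"z":-0.0026,"turn":0},{"hand":12,"x":0,"y":0.0054,"z":-0.005,"turn":0},{"hand":12,"x":0,"y":0.0084,"z":-0.0073,"turn":0},{"hand":12,"x":0,"y":0.0127,"z":-0.0099,"turn":0},{"hand":12,"x":0,"y":0.0172,"z":-0.012,"turn":0},{"hand":12,"x":0,"y":0.0172,"z":-0.012,"turn":0},{"hand":12,"x":0,"y":0.0172,"z":-0.012,"turn":0}]'

```text
time: 9.18
tool_pos: [480.7, 21.8, 127.2]
orientation: [[-0.044, 0.999, -0.006], [0.999, 0.044, -0.0], [0.0, -0.006, -1.0]]
wrist_force: [-16.4, -0.7, 16.8]
gripper_width: 0.154
grip_force: 21.3
```

```bash
python3 sw.py
```

```text
9.1833 fx -21.9 fy 122.7 z 127.2 F [-16.4  -0.7  16.8] grip 21.3 asin -0.454
scene mm 5.76 1.6135956438302363 [-1.1  4. ] 19 [1.4 7.9]
top mm 5.76 1.6130894666937277 [-1.9  6.9] 46 [1.7 8.2]
```

Call:
play_rows --steps '[{"hand":12,"x":0,"y":0.002,"z":-0.0025,"turn":0},{"hand":12,"x":0,"y":0.0045,"z":-0.0037,"turn":0},{"hand":12,"x":0,"y":0.007,"z":-0.0043,"turn":0},{"hand":12,"x":0,"y":0.0095,"z":-0.005,"turn":0},{"hand":12,"x":0,"y":0.0095,"z":-0.005,"turn":0},{"hand":12,"x":0,"y":0.0095,"z":-0.005,"turn":0}]'

```text
time: 9.78
tool_pos: [490.9, 22.2, 131.5]
orientation: [[-0.044, 0.999, -0.004], [0.999, 0.044, -0.0], [0.0, -0.004, -1.0]]
wrist_force: [-9.5, -0.5, 9.4]
gripper_width: 0.153
grip_force: 20.5
```

```bash
python3 sw.py
```

```text
9.7833 fx -11.7 fy 122.6 z 131.5 F [-9.5 -0.5  9.4] grip 20.5 asin -0.237
scene mm 7.74 2.1660391986430585 [2.  2.9] 20 [1.3 8. ]
top mm 7.74 2.168240456991499 [1.2 5.2] 49 [1.7 7.9]
```

Call:
play_rows --steps '[{"hand":12,"x":0,"y":0.0025,"z":-0.0006,"turn":0},{"hand":12,"x":0,"y":0.005,"z":-0.0009,"turn":0},{"hand":12,"x":0,"y":0.0075,"z":-0.001,"turn":0},{"hand":12,"x":0,"y":0.01,"z":-0.001,"turn":0},{"hand":12,"x":0,"y":0.01,"z":-0.001,"turn":0},{"hand":12,"x":0,"y":0.01,"z":-0.001,"turn":0}]'

```text
time: 10.38
tool_pos: [501.0, 22.6, 132.1]
orientation: [[-0.044, 0.999, -0.004], [0.999, 0.044, -0.0], [0.0, -0.004, -1.0]]
wrist_force: [-6.3, 0.5, 5.6]
gripper_width: 0.157
grip_force: 20.6
```

```bash
python3 sw.py
```

```text
10.3833 fx -1.6 fy 122.6 z 132.1 F [-6.3  0.5  5.6] grip 20.6 asin -0.031
scene mm 9.4 2.6306774465931952 [4.  0.9] 19 [1.2 8.1]
top mm 9.33 2.6115919130489567 [2.9 3.3] 46 [1.7 7.8]
```

Call:
play_rows --steps '[{"hand":12,"x":0,"y":0.0025,"z":-0.0001,"turn":0},{"hand":12,"x":0,"y":0.005,"z":0.0001,"turn":0},{"hand":12,"x":0,"y":0.0075,"z":0.0004,"turn":0},{"hand":12,"x":0,"y":0.01,"z":0.0008,"turn":0},{"hand":12,"x":0,"y":0.01,"z":0.0008,"turn":0},{"hand":12,"x":0,"y":0.01,"z":0.0008,"turn":0}]'

```text
time: 10.98
tool_pos: [511.1, 23.1, 131.1]
orientation: [[-0.044, 0.999, -0.004], [0.999, 0.044, -0.0], [0.0, -0.004, -1.0]]
wrist_force: [-4.1, -0.9, 4.1]
gripper_width: 0.154
grip_force: 20.7
```

```bash
python3 sw.py
```

```text
10.9833 fx 8.5 fy 122.6 z 131.1 F [-4.1 -0.9  4.1] grip 20.7 asin 0.171
scene mm 10.72 3.000642719634228 [ 4.8 -1.3] 22 [1.4 8.1]
top mm 10.44 2.9242006534097236 [3.9 1.5] 48 [1.7 8.1]
```

Call:
play_rows --steps '[{"hand":12,"x":0,"y":0.0025,"z":0.0006,"turn":0},{"hand":12,"x":0,"y":0.005,"z":0.0013,"turn":0},{"hand":12,"x":0,"y":0.0075,"z":0.0021,"turn":0},{"hand":12,"x":0,"y":0.0095,"z":0.0028,"turn":0},{"hand":12,"x":0,"y":0.0095,"z":0.0028,"turn":0},{"hand":12,"x":0,"y":0.0095,"z":0.0028,"turn":0}]'

```text
time: 11.58
tool_pos: [520.8, 23.5, 128.3]
orientation: [[-0.044, 0.999, -0.003], [0.999, 0.044, 0.0], [0.0, -0.003, -1.0]]
wrist_force: [-4.8, -0.0, 4.3]
gripper_width: 0.155
grip_force: 20.9
```

```bash
python3 sw.py
```

```text
11.5833 fx 18.2 fy 122.6 z 128.3 F [-4.8 -0.   4.3] grip 20.9 asin 0.372
scene mm -10.82 -3.0283934108175403 [ 4.3 -2.8] 20 [1.4 7.5]
top mm -10.85 -3.0380813436757337 [ 4.3 -0.4] 47 [1.7 8. ]
```

Call:
play_rows --steps '[{"hand":12,"x":0,"y":0.0022,"z":0.001,"turn":0},{"hand":12,"x":0,"y":0.0044,"z":0.0021,"turn":0},{"hand":12,"x":0,"y":0.0066,"z":0.0034,"turn":0},{"hand":12,"x":0,"y":0.0088,"z":0.0047,"turn":0},{"hand":12,"x":0,"y":0.0088,"z":0.0047,"turn":0},{"hand":12,"x":0,"y":0.0088,"z":0.0047,"turn":0}]'

```text
time: 12.18
tool_pos: [529.7, 23.9, 123.4]
orientation: [[-0.044, 0.999, -0.002], [0.999, 0.044, 0.0], [0.0, -0.002, -1.0]]
wrist_force: [-4.7, -1.1, 2.3]
gripper_width: 0.155
grip_force: 21.0
```

```bash
python3 sw.py
```

```text
12.1833 fx 27.2 fy 122.6 z 123.4 F [-4.7 -1.1  2.3] grip 21.0 asin 0.574
scene mm -10.3 -2.8848770823211582 [ 5.6 -4. ] 23 [1.4 8.2]
top mm -10.41 -2.913945712599217 [ 4.5 -1.4] 47 [1.7 7.7]
```

Call:
play_rows --steps '[{"hand":12,"x":0,"y":0.002,"z":0.0015,"turn":0},{"hand":12,"x":0,"y":0.004,"z":0.003,"turn":0},{"hand":12,"x":0,"y":0.0058,"z":0.0047,"turn":0},{"hand":12,"x":0,"y":0.0076,"z":0.0064,"turn":0},{"hand":12,"x":0,"y":0.0076,"z":0.0064,"turn":0},{"hand":12,"x":0,"y":0.0076,"z":0.0064,"turn":0}]'

```text
time: 12.78
tool_pos: [537.9, 24.3, 117.3]
orientation: [[-0.044, 0.999, 0.0], [0.999, 0.044, 0.0], [0.0, 0.0, -1.0]]
wrist_force: [-2.9, -1.3, 1.0]
gripper_width: 0.152
grip_force: 21.0
```

```bash
python3 sw.py
```

```text
12.7833 fx 35.3 fy 122.7 z 117.3 F [-2.9 -1.3  1. ] grip 21.0 asin 0.784
scene mm -10.24 -2.867172530275005 [ 5.5 -4.1] 22 [1.4 8.2]
top mm -10.34 -2.8958279908216866 [ 5.1 -1.6] 47 [1.7 8. ]
```

Call:
play_rows --steps '[{"hand":12,"x":0,"y":0.0016,"z":0.0018,"turn":0},{"hand":12,"x":0,"y":0.0032,"z":0.0037,"turn":0},{"hand":12,"x":0,"y":0.0047,"z":0.0057,"turn":0},{"hand":12,"x":0,"y":0.0062,"z":0.0078,"turn":0},{"hand":12,"x":0,"y":0.0062,"z":0.0078,"turn":0},{"hand":12,"x":0,"y":0.0062,"z":0.0078,"turn":0}]'

```text
time: 13.38
tool_pos: [544.1, 24.5, 109.4]
orientation: [[-0.044, 0.999, 0.0], [0.999, 0.044, 0.0], [0.0, 0.0, -1.0]]
wrist_force: [-2.4, 0.2, 0.5]
gripper_width: 0.16
grip_force: 21.3
```

```bash
python3 sw.py
```

```text
13.3833 fx 41.5 fy 122.6 z 109.4 F [-2.4  0.2  0.5] grip 21.3 asin 0.979
scene mm -10.65 -2.982545035405085 [ 5.3 -3.2] 21 [1.4 8. ]
top mm -10.66 -2.984928147692014 [ 5.2 -1. ] 46 [1.7 7.9]
```

Call:
play_rows --steps '[{"hand":12,"x":0,"y":0.0014,"z":0.0022,"turn":0},{"hand":12,"x":0,"y":0.0027,"z":0.0048,"turn":0},{"hand":12,"x":0,"y":0.004,"z":0.0075,"turn":0},{"hand":12,"x":0,"y":0.004,"z":0.0075,"turn":0},{"hand":12,"x":0,"y":0.004,"z":0.0075,"turn":0}]'

```text
time: 13.9
tool_pos: [548.1, 24.7, 102.0]
orientation: [[-0.044, 0.999, 0.0], [0.999, 0.044, 0.0], [0.0, 0.0, -1.0]]
wrist_force: [-1.9, 0.3, 0.2]
gripper_width: 0.154
grip_force: 21.7
```

```bash
python3 sw.py
cat > pk.py <<'E'
import json,numpy as np
from scipy.optimize import least_squares
L=json.load(open("sw.json")); c=np.array([np.arctan2(a[0],a[1]-82+p0) if 0 else np.arcsin(a[0]/50) for a in L for p0 in[0]])
# crank from x and z jointly
th=np.array([np.arctan2(a[0],a[1]-81) for a in L]); m=np.array([a[2] for a in L]); m=np.where(m<0,m+2*np.pi/.28,m)
def reach(a): a=np.where(abs(a)<9,a,0); return 8*np.cos(a)+np.sqrt(196-64*np.sin(a)**2)
# plunger ball radius 3: bears on ball centre along the axis -> effective radius 17
def reach2(a): return 8*np.cos(a)+np.sqrt(289-64*np.sin(a)**2)-3
for nm,cc in(("asin",c),("atan",th)):
  for R in(reach,reach2):
    r=least_squares(lambda q:(R(cc-q[0])+q[1]-m.mean(1)),[.7,-10],loss="soft_l1",f_scale=.15); print(nm,R.__name__,r.x.round(3),r.fun.round(2))
print(c.round(3),th.round(3),m.round(2).tolist())
E
python3 pk.py
```

```text
13.9 fx 45.6 fy 122.6 z 102.0 F [-1.9  0.3  0.2] grip 21.7 asin 1.147
scene mm -11.14 -3.119866293442392 [ 5.3 -2.2] 23 [1.4 8. ]
top mm -11.22 -3.1411307702873223 [4.8 0.3] 47 [1.7 7.7]
asin reach [ 0.677 -9.691] [-0.25 -0.06 -0.06  0.02  0.18  0.12  0.16  0.09 -0.04 -0.3 ]
asin reach2 [ 0.705 -9.752] [-0.03  0.03 -0.06 -0.05  0.06  0.    0.06  0.06  0.03 -0.13]
atan reach [ 0.68 -9.71] [-0.31 -0.01 -0.03 -0.02  0.12  0.08  0.13  0.09 -0.02 -0.26]
atan reach2 [ 0.706 -9.764] [-0.06  0.1  -0.01 -0.07  0.03 -0.04  0.04  0.06  0.05 -0.1 ]
[-0.823 -0.454 -0.237 -0.031  0.171  0.372  0.574  0.784  0.979  1.147] [-0.824 -0.443 -0.228 -0.03   0.168  0.367  0.57   0.771  0.97   1.14 ] [[2.61, 2.64], [5.76, 5.76], [7.74, 7.74], [9.4, 9.33], [10.72, 10.44], [11.62, 11.59], [12.14, 12.03], [12.2, 12.1], [11.79, 11.78], [11.3, 11.22]]
```

Call:
play_rows --steps '[{"hand":12,"x":0,"y":-0.0015,"z":-0.003,"turn":0},{"hand":12,"x":0,"y":-0.0031,"z":-0.0058,"turn":0},{"hand":12,"x":0,"y":-0.0049,"z":-0.0085,"turn":0},{"hand":12,"x":0,"y":-0.0075,"z":-0.0117,"turn":0},{"hand":12,"x":0,"y":-0.0103,"z":-0.0148,"turn":0},{"hand":12,"x":0,"y":-0.0131,"z":-0.0175,"turn":0},{"hand":12,"x":0,"y":-0.0131,"z":-0.0175,"turn":0},{"hand":12,"x":0,"y":-0.0131,"z":-0.0175,"turn":0}]'

```text
time: 14.67
tool_pos: [535.1, 24.2, 120.4]
orientation: [[-0.044, 0.999, 0.001], [0.999, 0.044, 0.0], [0.0, 0.001, -1.0]]
wrist_force: [0.5, 1.4, 1.5]
gripper_width: 0.153
grip_force: 20.8
```

```bash
python3 sw.py; python3 pk.py|sed -n '2p;4p;5p'
```

```text
14.6667 fx 32.5 fy 122.7 z 120.4 F [0.5 1.4 1.5] grip 20.8 asin 0.707
scene mm -10.21 -2.859216624481671 [ 5.1 -4. ] 22 [1.4 7.8]
top mm -10.32 -2.888812773892782 [ 4.7 -1.6] 46 [1.7 7.8]
asin reach2 [ 0.703 -9.764] [-0.03  0.03 -0.06 -0.05  0.06 -0.01  0.05  0.05  0.01 -0.15  0.06]
atan reach2 [ 0.705 -9.774] [-0.06  0.1  -0.01 -0.07  0.02 -0.04  0.03  0.05  0.03 -0.11  0.05]
[-0.823 -0.454 -0.237 -0.031  0.171  0.372  0.574  0.784  0.979  1.147
```

On the peak at 0.707 with almost no load. I'll let go and lift clear.

Call:
play_rows --steps '[{"hand":18,"x":0,"y":0,"z":0,"turn":0},{"hand":26,"x":0,"y":0,"z":0,"turn":0},{"hand":36,"x":0,"y":0,"z":0,"turn":0},{"hand":45,"x":0,"y":0,"z":0,"turn":0},{"hand":45,"x":0,"y":0,"z":0,"turn":0},{"hand":45,"x":0,"y":0,"z":-0.03,"turn":0},{"hand":45,"x":0,"y":0,"z":-0.06,"turn":0},{"hand":45,"x":0,"y":0,"z":-0.1,"turn":0}]'

```text
time: 15.43
tool_pos: [533.8, 24.1, 218.3]
orientation: [[-0.044, 0.999, -0.005], [0.999, 0.044, 0.0], [0.0, -0.005, -1.0]]
wrist_force: [1.0, -0.7, 0.0]
gripper_width: 0.526
grip_force: 0.0
```

Call:
play_rows --steps '[{"hand":45,"x":0,"y":0,"z":-0.01,"turn":0},{"hand":45,"x":-0.04,"y":0.01,"z":-0.01,"turn":0},{"hand":45,"x":-0.08,"y":0.03,"z":-0.01,"turn":0},{"hand":45,"x":-0.12,"y":0.05,"z":-0.01,"turn":0},{"hand":45,"x":-0.12,"y":0.05,"z":-0.01,"turn":0},{"hand":45,"x":-0.12,"y":0.05,"z":-0.01,"turn":0}]'

```text
time: 15.93
tool_pos: [590.5, -95.9, 228.5]
orientation: [[-0.04, 0.999, -0.001], [0.999, 0.04, 0.0], [0.0, -0.001, -1.0]]
wrist_force: [-0.7, 1.0, -0.3]
gripper_width: 0.529
grip_force: 0.0
```

```bash
python3 nd.py 29.2 scene,top,wrist
python3 - <<'E'
from h import *
import pickle
a=cv2.imread("pics/tmpwrist.png"); cv2.imwrite("pics/end.png",a)
E
```

```text
15.9333 [590.5 -95.9 228.5] [-0.7  1.  -0.3] 0.0
scene mm -10.22 -2.8618478964950014 [ 5. -4.] 20 [1.4 7.8]
top mm -3.96 -1.1100908056017926 [14.1 -9.1] 81 [ 5.2 11.7]
wrist mm -10.32 -2.8884497253410593 [ 6.3 -1.7] 122 [1.3 8.1]
```

View pics/end.png

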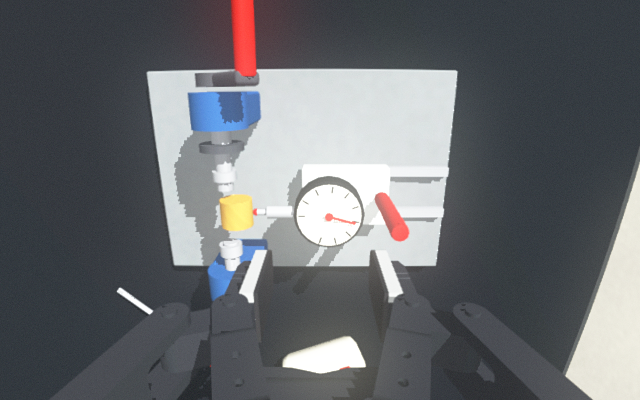

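The needle is unchanged from the peak reading at about 12.1 mm. The ball at (256,212) touches the eccentric, the crank leans to +x, and the gripper is clear. I'll check the crank angle in the picture, then hand in.

Run:
```python
from h import *
import pickle
im=pickle.load(open("last_wrist.pkl","rb"));p=np.load("p.npy");c,s=np.cos(p[2]),np.sin(p[2])
d=atz(im,(245,72),125)-[p[0],p[1],0];x=c*d[0]+s*d[1];print("handle x",x,"crank",np.arcsin(x/50))
print(hand_in() if abs(np.arcsin(x/50)-.705)<.1 else "check")
```

```text
handle x 33.40435261477913 crank 0.7316349315035742
the job is handed in; nothing more can be done
None
```

The gauge was slid up to about 2.8 mm press, and the crank was turned through the swing and let go at about 0.71 rad. The plunger peaks there at about 12.1 of its 18 mm, so the high spot is on it, and I handed the job in at about 16 s with the gripper clear.

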